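Refit the bar handle on a battery isolator

ROBOT

A 7-joint arm with a two-finger parallel gripper is mounted at the origin on the work surface. World frame = base frame: x ahead of the robot, y to its left, z up, the work surface at z = 0. Lengths are in m, angles in degrees, forces in N, time in s.
With the tool pointing down it reaches from about 0.425 to 0.875 m from the base axis. Payload 4.7 kg.
Tool frame: the origin (TCP) lies midway between the tips of the shut fingers; the grasp point (between the pads) lies 19 mm behind it; z points along the fingers, y is the line along which they close (so a half turn about z gives the same grasp; the last joint's range is limited). The gripper opens to 87 mm and grips with 3 to 60 N. Pads are 19 mm wide; open, the fingers measure 117 mm over their backs; the gripper's body (75 mm by 190 mm) begins 51 mm behind the grasp point.
Start: joints at [0.808, 18.392, -4.016, 83.108, 1.295, 78.541, -3.26], TCP at [0.65, -0, 0.223] pointing down, gripper open.
Joint ranges: [-163.93, 163.93], [-17.29, 119.83], [-79.2, 71.16], [3.27, 140.29], [-89.18, 269.18], [5.43, 117.66], [-154.24, 154.24]. Speed limits (degrees/s): [147.25, 147.25, 180, 180, 180, 180, 180].

INTERFACE

Orientations are given as [roll, pitch, yaw] about the fixed x, y, z axes, in that order (R = Rz(yaw) Ry(pitch) Rx(roll)).
In Python, from cell import env, viewer, boxes_of, masks_of gives the robot as it stands. The module is installed in compiled form; this text tells all that it offers.
- The arm moves only by the tool apply_moves, never from a script. Its argument "moves" is a list of rows, each a list of 7 numbers: the shift along the tool's x, y, z scaled (see below), then the turn, a rotation vector about the tool's x, y, z scaled (see below), then the opening, from 0 (shut) to 1 (fully open). A call has 1 to 20 rows; each row is the pose to reach, as a shift and turn from the pose commanded when the call began, along the tool's axes at that moment; what a row does not reach only later rows make up. The controller multiplies each number of a shift by 0.2 m and each number of a turn by 1.5 rad. A row lasts 1/10 s, in which the tool goes at most 50 mm and 8.59 degrees, less where a joint would pass 70% of its speed; a pose out of reach is approached as far as the arm can. A call with a number of a shift or a turn outside -1 to 1 is refused whole. A call with a gripper value outside its range is refused whole. The fingers move at their own pace and stop on an object; "grip_force" is the grip in N (left out, the last holds). Time passes only in rows, so rows that repeat a pose let the fingers close. It gives the time, the measured TCP pose, the force, the opening and the grip force at its end, in the units of the state.
- env.get_obs(): the state, without advancing time (a new reading comes with each control period).
- viewer.read_camera(name): name is "scene" or "side" or "wrist"; returns the picture (420x560x3 uint8, red, green, blue); there is no depth.
- viewer.get_calibration(name): a dict with "fov_y" (degrees; the focal length in pixels is half the picture's height over the tangent of half this angle, whatever the lens; pixels are square), "cx", "cy" (the principal point, pixels), "k1" (the pictures are not rectified: a ray, as slopes to the right and down, at radius r is drawn at 1 + k1 r^2 times it, then the intrinsics apply), "position" and "orientation" of the camera in the world. Camera axes: x right, y up, looking along -z (the intrinsics and any distortion apply to the point x, -y, -z); pixel columns grow to the right and rows downward; lengths in m; the calibration is good to about 2 mm. A picture is of the moment at which its call begins: read the wrist's pose just before it. get_calibration takes no time and is no camera call; for the wrist camera it gives the pose at the moment of the call.
- env.sign_off(): hands the job in; it is judged then, once.
Trained networks look in the newest picture that a camera, given by its name, has taken for a name from the list of things; names that differ only in an ending like _2 or _b are one class to them, and where a whole thing is asked for, a point or a joint stands for the part that bears it (a point fixed in the world has none). Each returns a list of dicts, best first, with "conf" (0 to 1); they miss things now and then, are a little off and sometimes report something else, mostly with a low value. They report only what shows in the picture. A call takes as long as a camera call.
- boxes_of(camera, target): "location" ([column, row] in pixels, amid what is visible of it).
- masks_of(camera, target): "pixels" (420x560 bool, what is visible of it) and "location" ([column, row] in pixels, amid what is visible of it).
The state is a dict: "time_s": time; "qpos": joint angles; "joint_velocities": joint speeds; "effort": joint torques, N m; "tool_pos": TCP position; "tool_rot": TCP orientation; "force": force on the tool from outside, world axes, zero at the start; "wrist_torque": the same for the moment, N m; "grip_width": finger opening in m; "grasp_force": force on a finger pad.
Only numpy, scipy, OpenCV 4.12 (cv2) and the standard library are available. Lean on these libraries where they do the work, as an engineer would, in place of code of your own. Each camera call takes 0.05 s, during which the arm holds its last target. There are 200 camera calls.

TASK

Fit the long bar handle onto the bare square spindle of the grey battery isolator and push it fully home with the gripper, not just dropping it on, so that its hub sits flat on the switch and the spring ball clicks into the socket; the bar may point along either pair of the spindle's flats. The short handle and the round knob belong to other switches. Let go of the handle when it is on.

Things in the scene. Friction and masses are not known exactly. Their poses are not given: they have to be found in the camera images.
- handle_mid (a point): Centre of the loose long handle: black bar 100 x 20 x 31 tall (x along it, y across, z up) on a metal hub 40 square, 49 tall. Point: on axis, 40 mm above the hub's underside, 40 below the bar's top. Pinch the bar across y at its middle, finger ends above hub top (9 mm over point). Under the hub a square socket along x, y: 16 wide, 45 deep, mouth flared to 24; ball groove on all four sides.
- spindle (a point): Foot of the upright steel spindle on the fixed grey isolator switch (150 x 120 mm): on its axis, at the top of the 68 mm round boss where the hub rests when home, 60 mm above the table. Spindle 14 mm square, flats facing x and y, 43 tall, top 19 mm tapering to 6; z up. With the handle home, the handle's centre is 40 mm above this point.
- ball (a joint): Spring ball 10 mm across in the spindle's +x flat, 17 mm above its foot. 0 m = standing out (3 mm proud), growing as it is pressed in, to about 0.003. Pushing the handle past it takes roughly 5 to 15 N; it springs out to 0 again in the socket's groove when the handle is home.
- handle: The same long handle as a whole (150 g); its origin is the centre of the hub's underside, axes as above. It stands upright on its hub on the table, the longest of three black-topped switch handles: the others are a short bar (52 mm) and a round knob (58 mm).

How it is judged:
By the outcome, as a careful person would: the job done as asked, in the order asked, and still so for the second after the job is handed in, with the robot touching nothing.
It also fails if it takes over 45 s, if anything falls off the work surface, if the arm or the gripper's body presses on something with over 40 N, if the wrist force passes 120 N, or if a joint passes its speed limit or range.

## Working session

There is one attempt and no reset: what is moved stays moved. The work goes in short steps, Python scripts to look and compute and a tool call to move; the robot and the scene stay as the last step left them, time stands still between calls to the robot, and variables do not carry over. Pictures are saved under pics/ and viewed, at most 10 in all, crops included, and the job is handed in when it is done.

Besides the shell and the picture viewer there is one more tool, called as name([rows], argument=value, ...), one row to a line, values as JSON. apply_moves: Moves the arm, as the interface text tells. Shifts and turns lie within -1 to 1; 1 stands for 0.2 m of shift or 1.5 rad of turn. Its arguments: {"type":"object","properties":{"moves":{"type":"array","items":{"type":"array","items":{"type":"number","minimum":-1,"maximum":1}}},"grip_force":{"type":"number"}},"required":["moves"]}

```bash
mkdir -p pics
cat > h.py <<'E'
import numpy as np, cv2
from scipy.spatial.transform import Rotation as R
from cell import env, viewer, boxes_of, masks_of
def ray(name,px,c=None):
    c=c or viewer.get_calibration(name)
    f=210/np.tan(np.radians(c["fov_y"])/2)
    d=np.array([(px[0]-c["cx"])/f,(px[1]-c["cy"])/f]); u=d.copy()
    for _ in range(30): u=d/(1+c["k1"]*(u@u))
    o=np.array(c["orientation"],float)
    M=R.from_euler('xyz',o,degrees=True).as_matrix() if o.size==3 else o
    return np.array(c["position"]), M@np.array([u[0],-u[1],-1])
def at_z(name,px,z,c=None):
    p,d=ray(name,px,c); return p+d*(z-p[2])/d[2]
def proj(name,X,c=None):
    c=c or viewer.get_calibration(name)
    f=210/np.tan(np.radians(c["fov_y"])/2)
    M=R.from_euler('xyz',c["orientation"],degrees=True).as_matrix()
    v=(np.atleast_2d(X)-np.array(c["position"]))@M
    u=np.c_[v[:,0]/-v[:,2],-v[:,1]/-v[:,2]]
    u=u*(1+c["k1"]*(u**2).sum(1,keepdims=True))
    return u*f+[c["cx"],c["cy"]]
E
python3 - <<'E'
from h import *
ims=[]
for n in ["scene","side","wrist"]:
    im=viewer.read_camera(n); ims.append(im)
    print(n,viewer.get_calibration(n))
    for t in ["handle_mid","spindle","handle"]:
        print(t,[(b["conf"],np.round(b["location"],1)) for b in boxes_of(n,t)][:3])
cv2.imwrite("pics/a.png",cv2.cvtColor(ims[0],cv2.COLOR_RGB2BGR))
cv2.imwrite("pics/b.png",cv2.cvtColor(ims[1],cv2.COLOR_RGB2BGR))
cv2.imwrite("pics/c.png",cv2.cvtColor(ims[2],cv2.COLOR_RGB2BGR))
print(env.get_obs())
E
```

```text
scene {'fov_y': 57.32843521813981, 'cx': 282.49275319265314, 'cy': 210.48359353608552, 'k1': -0.09863664959680854, 'position': array([ 1.01560528, -0.26588959,  0.48612978]), 'orientation': array([53.5327807 , -1.11155508, 58.47043711])}
handle_mid [(0.91, array([347.9, 174.2]))]
spindle [(0.82, array([214.4, 290.2]))]
handle [(0.6, array([345.6, 176.3])), (0.44, array([214.7, 289.7]))]
side {'fov_y': 54.00939155417737, 'cx': 276.2879222331882, 'cy': 213.39927175134366, 'k1': -0.11742972099742986, 'position': array([ 0.16034718, -0.4892898 ,  0.5530596 ]), 'orientation': array([ 53.12778013,  -1.06856727, -33.70968662])}
handle_mid [(0.85, array([200.2, 183.6]))]
spindle [(0.61, array([360.3, 272.6]))]
handle [(0.57, array([201.3, 181.9]))]
wrist {'fov_y': 60.040084677625785, 'cx': 278.1403799650046, 'cy': 206.07568985274494, 'k1': -0.07375562758073344, 'position': array([0.65023657, 0.06799081, 0.38509923]), 'orientation': array([-1.45973770e+01, -1.63724049e-02,  9.92370832e-03])}
handle_mid []
spindle [(0.73, array([238.4, 309.3]))]
handle []
{'time_s': 0.6, 'qpos': array([ 0.80569582, 18.38990606, -4.01757449, 83.10589275,  1.29553097,
       78.5412731 , -3.26131126]), 'joint_velocities': array([-0.10866983, -0.07452549, -0.07954869, -0.02611574,  0.04244438,
        0.05322905,  0.12590428]), 'effort': array([ 3.33107228e-04, -4.90798259e+01, -4.02573785e-01, -3.12612355e+01,
       -6.37213304e-02,  3.38730519e-02,  4.89906722e-05]), 'tool_pos': array([6.50032666e-01, 8.31128063e-06, 2.22624171e-01]), 'tool_rot': array([1.79991905e+02, 2.74717910e-03, 9.00032568e+01]), 'force': array([-0.52859444, -0.0615541 ,  0.01118901]), 'wrist_torque': array([-0.01568962, -0.01232559, -0.06156758]), 'grasp_force': 0.0, 'grip_width': 0.08724734319709518}
```

View pics/a.png

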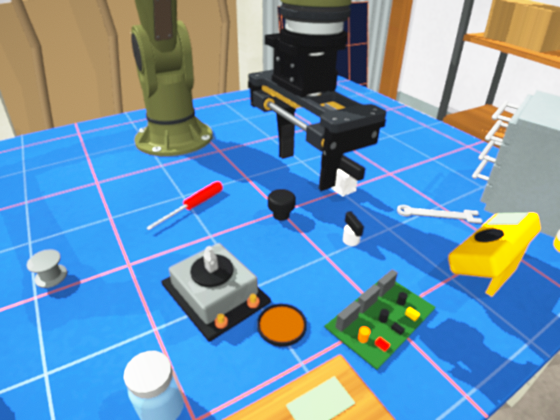

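View pics/b.png

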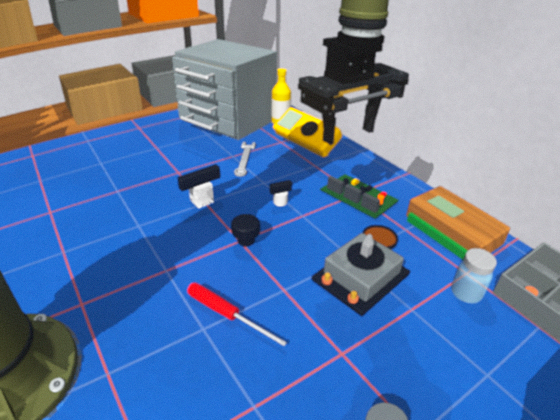

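View pics/c.png

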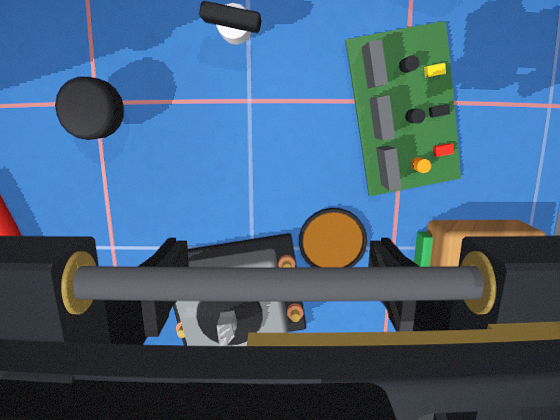

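The long handle is at scene (347,175) and side (200,185). The isolator with its spindle is at scene (212,265) and side (367,245). The short bar and the knob are separate.

Run:
```python
from h import *
def tri(a,b):
    A=np.zeros((3,3));B=np.zeros(3)
    for n,px in (a,b):
        p,d=ray(n,px);d/=np.linalg.norm(d);P=np.eye(3)-np.outer(d,d);A+=P;B+=P@p
    X=np.linalg.solve(A,B); return X,[proj(n,X)[0]-px for n,px in (a,b)]
print("handle",tri(("scene",[347.9,174.2]),("side",[200.2,183.6])))
print("spindle",tri(("scene",[214.4,290.2]),("side",[360.3,272.6])))
print("spindle top",tri(("scene",[211,249]),("side",[367,236])))
for z in(0.08,):
  a=at_z("side",[179,184],z);b=at_z("side",[220,172],z)
  print(a,b,np.degrees(np.arctan2(*(b-a)[1::-1])),np.linalg.norm(b-a))
for n in("scene","side"):
  print(at_z(n,boxes_of(n,"spindle")[0]["location"],.06))
b=[cv2.cvtColor(cv2.resize(viewer.read_camera(n)[y:y+100,x:x+130],None,fx=4,fy=4,interpolation=cv2.INTER_CUBIC),cv2.COLOR_RGB2BGR) for n,x,y in(("side",310,215),("scene",150,235))]
cv2.imwrite("pics/d.png",cv2.resize(np.vstack(b),None,fx=.75,fy=.75))
```

```text
handle (array([0.46222489, 0.25812249, 0.04146186]), [array([ 0.28152613, -0.50784166]), array([0.23259017, 0.52442534])])
spindle (array([ 0.60115403, -0.13042498,  0.00969936]), [array([ 0.46780673, -0.50559663]), array([0.4051565 , 0.44229219])])
spindle top (array([ 0.6009601 , -0.12799838,  0.09811433]), [array([ 0.03802111, -0.04348733]), array([0.03163852, 0.03819135])])
[0.40127324 0.22667294 0.08      ] [0.49720583 0.22364389 0.08      ] -1.808500852804658 0.09598040189354165
[ 0.64547055 -0.1457154   0.06      ]
[ 0.56049019 -0.1624825   0.06      ]
```

View pics/d.png

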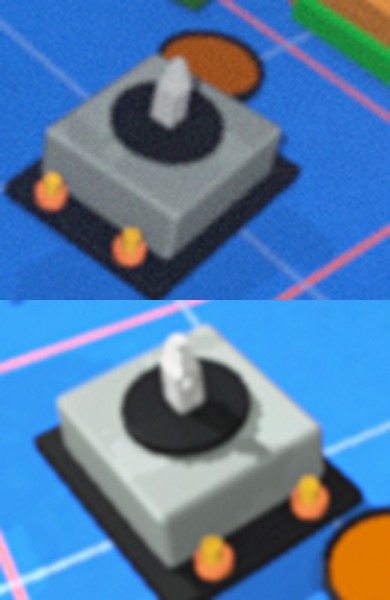

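The spindle tip triangulates to about (0.601, -0.128, 0.098), which fits its known top at 0.103. The handle's middle, at (0.462, 0.258, 0.041), also fits. The bar lies roughly along x, so I'll turn the tool to yaw 0 and look from above.

apply_moves([
  [0.65,-0.6,-0.14,0,0,0.524,1],
  [0.65,-0.6,-0.14,0,0,0.524,1],
  [0.65,-0.6,-0.14,0,0,0.524,1],
  [0.65,-0.6,-0.14,0,0,0.524,1],
  [0.65,-0.6,-0.14,0,0,0.524,1],
  [0.65,-0.6,-0.14,0,0,0.524,1],
  [0.65,-0.6,-0.14,0,0,0.524,1],
])

```text
time_s: 1.5
tool_pos: [0.5299, 0.1302, 0.2509]
tool_rot: [180.0, -0.0, 45.0]
force: [-0.4, -0.6, -0.3]
grip_width: 0.0868
grasp_force: 0.0
```

apply_moves([
  [0.046,-0.86,0,0,0,0.524,1],
  [0.046,-0.86,0,0,0,0.524,1],
  [0.046,-0.86,0,0,0,0.524,1],
  [0.046,-0.86,0,0,0,0.524,1],
  [0.046,-0.86,0,0,0,0.524,1],
  [0.046,-0.86,0,0,0,0.524,1],
  [0.046,-0.86,0,0,0,0.524,1],
  [0.046,-0.86,0,0,0,0.524,1],
])

```text
time_s: 2.3
tool_pos: [0.4152, 0.2579, 0.2505]
tool_rot: [-180.0, 0.0, 0.0]
force: [-0.5, -0.0, -0.9]
grip_width: 0.087
grasp_force: 0.0
```

Run:
```python
from h import *
o=env.get_obs();print(o["tool_pos"],o["tool_rot"],o["qpos"])
c=viewer.get_calibration("wrist");im=viewer.read_camera("wrist")
for t in("handle","handle_mid"): print([(b["conf"],b["location"]) for b in boxes_of("wrist",t)])
print(at_z("wrist",boxes_of("wrist","handle_mid")[0]["location"],.08,c) if boxes_of("wrist","handle_mid") else 0)
m=masks_of("wrist","handle")
# black bar pixels within mask
if m:
  k=m[0]["pixels"]; d=(k&(im.max(2)<70)).astype(np.uint8)
  print(k.sum(),d.sum()); r=cv2.minAreaRect(np.argwhere(d)[:,::-1].astype(np.float32)); print(r)
  P=np.array([at_z("wrist",p,.08,c) for p in cv2.boxPoints(r)]);print(P,P.mean(0))
  cs,_=cv2.findContours(d,0,1); im=im.copy();cv2.drawContours(im,cs,-1,(255,0,0),1)
cv2.imwrite("pics/e.png",cv2.cvtColor(im,cv2.COLOR_RGB2BGR))
```

```text
[0.41518906 0.25792811 0.25051016] [-1.79997418e+02  3.43160626e-03  2.96383441e-02] [ -20.27475734   -1.46214928  -14.35852393  102.42930824   -0.37350969
   78.98877372 -124.5278106 ]
[(0.61, [286.1, 139.4])]
[(0.68, [282.1, 140.4])]
[0.45897318 0.25373135 0.08      ]
3119 2177
((283.6400146484375, 140.02000427246094), (108.38842010498047, 21.134077072143555), 86.8201675415039)
[[0.5060504  0.26443777 0.08      ]
 [0.50706653 0.24589481 0.08      ]
 [0.40961899 0.23939489 0.08      ]
 [0.40847716 0.2592066  0.08      ]] [0.45780327 0.25223352 0.08      ]
```

View pics/e.png

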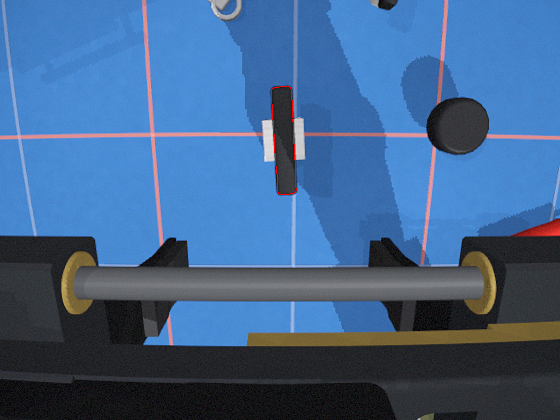

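The mask fits the bar: it measures 98 x 19 mm at z = 0.08, with its centre at (0.458, 0.252) and yaw about 3.6°. The hub is at pixel (284,140). Next: align and descend.

apply_moves([
  [0.214,0.027,0.2,0,0,-0.042,1],
  [0.214,0.027,0.4,0,0,-0.042,1],
  [0.214,0.027,0.6,0,0,-0.042,1],
  [0.214,0.027,0.8,0,0,-0.042,1],
  [0.214,0.027,0.975,0,0,-0.042,1],
  [0.214,0.027,0.975,0,0,-0.042,1],
  [0.214,0.027,0.975,0,0,-0.042,1],
  [0.214,0.027,0.975,0,0,-0.042,0],
  [0.214,0.027,0.975,0,0,-0.042,0],
  [0.214,0.027,0.975,0,0,-0.042,0],
  [0.214,0.027,0.975,0,0,-0.042,0],
  [0.214,0.027,0.975,0,0,-0.042,0],
  [0.214,0.027,0.975,0,0,-0.042,0],
  [0.214,0.027,0.975,0,0,-0.042,0],
], grip_force=40)

```text
time_s: 4.0
tool_pos: [0.4577, 0.2527, 0.0556]
tool_rot: [180.0, -0.0, 3.5]
force: [0.4, 0.0, 0.3]
grip_width: 0.039
grasp_force: 0.0
```

apply_moves([
  [0,0,0,0,0,0,0],
  [0,0,0,0,0,0,0],
  [0,0,0,0,0,0,0],
  [0,0,0,0,0,0,0],
  [0,0,0,0,0,0,0],
])

```text
time_s: 4.5
tool_pos: [0.4577, 0.2527, 0.0555]
tool_rot: [180.0, 0.0, 3.5]
force: [-0.3, 0.9, -1.0]
grip_width: 0.0196
grasp_force: 40.0
```

apply_moves([
  [0,0,-0.25,0,0,0,0],
  [0,0,-0.5,0,0,0,0],
  [0,0,-0.75,0,0,0,0],
  [0,0.25,-0.95,0,0,0,0],
  [0.05,0.5,-0.95,0,0,0,0],
  [0.1,0.7,-0.95,0,0,0,0],
  [0.16,0.96,-0.95,0,0,0,0],
  [0.16,0.96,-0.95,0,0,0,0],
  [0.16,0.96,-0.95,0,0,0,0],
])

```text
time_s: 5.4
tool_pos: [0.5016, 0.0609, 0.2452]
tool_rot: [180.0, 0.0, 3.3]
force: [-0.7, 1.2, -0.8]
grip_width: 0.0195
grasp_force: 40.0
```

apply_moves([
  [0.16,0.96,0,0,0,0,0],
  [0.16,0.96,0,0,0,0,0],
  [0.16,0.96,0,0,0,0,0],
  [0.16,0.96,0,0,0,0,0],
  [0.16,0.96,0,0,0,0,0],
  [0.16,0.96,0,0,0,0,0],
  [0.16,0.96,0,0,0,0,0],
])

```text
time_s: 6.1
tool_pos: [0.5456, -0.1232, 0.2452]
tool_rot: [-179.9, 0.0, 3.8]
force: [0.0, 1.1, -1.5]
grip_width: 0.0195
grasp_force: 40.0
```

Run:
```python
from h import *
o=env.get_obs();print(o["tool_pos"],o["tool_rot"],o["qpos"],o["grip_width"])
c=viewer.get_calibration("wrist");im=viewer.read_camera("wrist");np.save("w.npy",im);import pickle;pickle.dump(c,open("c.pkl","wb"))
print([(b["conf"],b["location"]) for b in boxes_of("wrist","spindle")])
print(proj("wrist",[[.601,-.128,.06],[.601,-.128,.103]],c))
cv2.imwrite("pics/f.png",cv2.cvtColor(im,cv2.COLOR_RGB2BGR))
```

```text
[ 0.5455933  -0.12324681  0.24517799] [-1.79902328e+02  2.94578159e-02  3.78221749e+00] [  3.06372953   6.69811374   7.64770088  94.64683494  -0.99571182
  78.76864343 -75.36314903] 0.019523969037851776
[(0.65, [295.5, 112.7]), (0.59, [274.7, 222.3])]
[[286.70814935 127.09529974]
 [287.84789707 129.19527711]]
```

View pics/f.png

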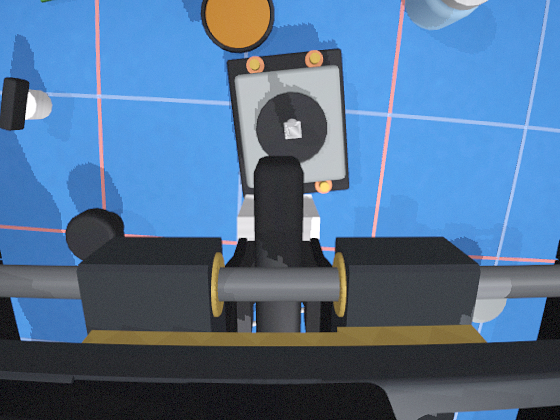

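The spindle is in clear view at about (292,128), centred on the dark boss. The held bar is straight in the fingers. Next I'll measure the spindle's centre and yaw.

Run:
```python
from h import *
import pickle
im=np.load("w.npy");c=pickle.load(open("c.pkl","rb"))
hsv=cv2.cvtColor(im,cv2.COLOR_RGB2HSV)
# boss rim points by radial search from (292,128)
g=cv2.GaussianBlur(cv2.cvtColor(im,cv2.COLOR_RGB2GRAY),(3,3),0).astype(float)
pts=[]
for a in np.radians(np.arange(0,360,5)):
    r=np.arange(25,45,.5); x=291.5+r*np.cos(a);y=127.5+r*np.sin(a)
    v=cv2.remap(g.astype(np.float32),x.astype(np.float32)[None],y.astype(np.float32)[None],1)[0]
    d=np.diff(v);i=d.argmax()
    if d[i]>8 and y[i]<155: pts.append((x[i],y[i]))
P=np.array([at_z("wrist",p,.06,c)[:2] for p in pts])
from scipy.optimize import least_squares
s=least_squares(lambda q:np.hypot(P[:,0]-q[0],P[:,1]-q[1])-q[2],[.6,-.13,.034],loss="soft_l1",f_scale=.001)
print("boss",s.x,len(P))
# steel pixels
reg=g[112:146,276:310]; b=(reg>110).astype(np.uint8)
n,l,st,ce=cv2.connectedComponentsWithStats(b);print(st[1:],ce[1:]+[276,112])
# plate & box lines
for name,p in {"plateL":((229,62),(243,170)),"plateR":((341,52),(349,186))}.items():
    A=[at_z("wrist",q,.0,c) for q in p];d=A[1]-A[0];print(name,np.degrees(np.arctan2(d[1],d[0])),A)
k=cv2.resize(im[50:200,220:360],None,fx=4,fy=4,interpolation=cv2.INTER_CUBIC)
k2=cv2.resize(im[112:146,276:310],(600,600),interpolation=cv2.INTER_CUBIC)
cv2.imwrite("pics/g.png",cv2.resize(cv2.cvtColor(np.hstack([k,k2]),cv2.COLOR_RGB2BGR),(774,400)))
```

```text
boss [ 0.60023069 -0.13235092  0.03318385] 56
[[  8   7  18  21 319]] [[292.34482759 129.09090909]]
plateL -170.0627683809852 [array([ 0.66300581, -0.06336572,  0.        ]), array([ 0.54789686, -0.08353253,  0.        ])]
plateR -170.44294957731387 [array([ 0.68112443, -0.18129207,  0.        ]), array([ 0.53755701, -0.205464  ,  0.        ])]
```

View pics/g.png

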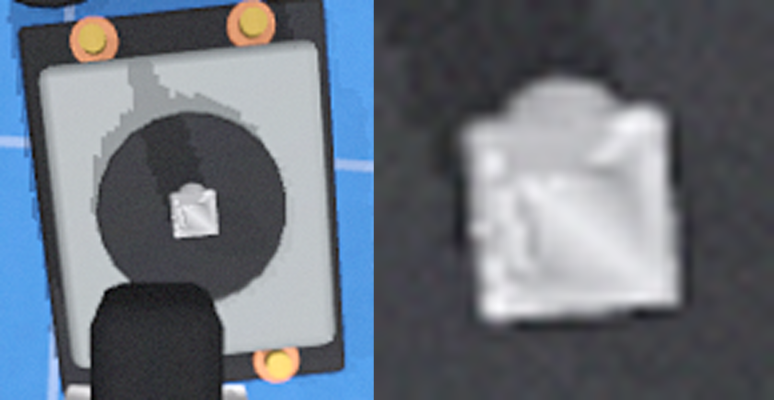

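Run:
```python
from h import *
import pickle
c=pickle.load(open("c.pkl","rb"))
print(at_z("wrist",[293.1,130.1],.084,c))
o=env.get_obs();p=o["tool_pos"];M=R.from_euler('xyz',o["tool_rot"],degrees=True).as_matrix()
print(p,o["tool_rot"])
print("bar end top px",proj("wrist",p+M@np.array([[.05,.01,-.0245],[.05,-.01,-.0245]]).T[:, :].T@np.eye(3) if 0 else [p+M@np.array(v) for v in([.05,.01,-.0245],[.05,-.01,-.0245])]))
print("tool shift /.2:",M.T@(np.array([.6005,-.132,.245])-p)/.2)
```

```text
[ 0.59970518 -0.13317968  0.084     ]
[ 0.54556285 -0.12370727  0.24549226] [-1.79948688e+02  2.09139053e-03  3.78644609e+00]
bar end top px [[302.95055599 162.50858216]
 [250.49661096 162.51004677]]
tool shift /.2: [0.27134808 0.05951495 0.00239811]
```

The spindle centre is (0.600, -0.1325) from both the boss and the square. Its yaw is about 9.6°, with the ball side along +x. I'll hover the handle just above it.

apply_moves([
  [0.268,0.063,0,0,0,-0.068,0],
  [0.268,0.063,0,0,0,-0.068,0],
  [0.268,0.063,0.2,0,0,-0.068,0],
  [0.268,0.063,0.375,0,0,-0.068,0],
  [0.268,0.063,0.375,0,0,-0.068,0],
  [0.268,0.063,0.375,0,0,-0.068,0],
  [0.268,0.063,0.375,0,0,-0.068,0],
])

```text
time_s: 6.9
tool_pos: [0.6012, -0.1356, 0.1734]
tool_rot: [179.9, -0.2, 9.4]
force: [0.6, -0.9, -1.2]
grip_width: 0.0198
grasp_force: 40.0
```

Run:
```python
from h import *
o=env.get_obs();print(o["tool_pos"],o["tool_rot"],o["force"])
b=[]
T=o["tool_pos"]-[0,0,.0555]
for n in("side","scene"):
    im=viewer.read_camera(n).copy()
    u=proj(n,[[.6,-.1325,.103]])[0]; print(n,u,proj(n,[T]))
    x,y=(u-[65,60]).astype(int); b.append(cv2.resize(im[y:y+110,x:x+130],None,fx=3,fy=3,interpolation=cv2.INTER_CUBIC))
cv2.imwrite("pics/i.png",cv2.cvtColor(np.hstack(b),cv2.COLOR_RGB2BGR))
```

```text
[ 0.60118292 -0.13556576  0.17336472] [179.92832287  -0.23685998   9.42507297] [ 0.60749736 -0.86077337 -1.22155927]
side [368.86775077 235.47198645] [[371.97826232 229.47915233]]
scene [207.6690302  247.15360449] [[205.02243693 240.7097257 ]]
```

View pics/i.png

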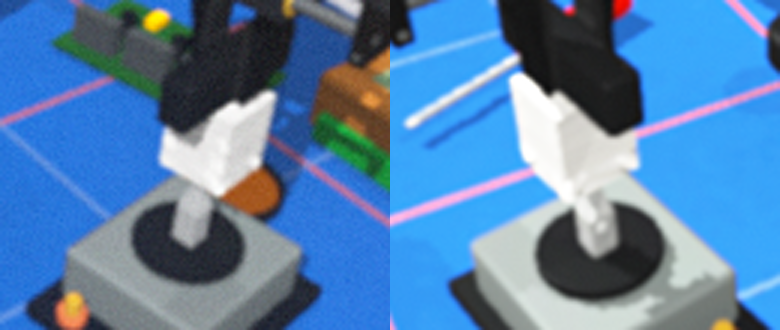

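Run:
```python
from h import *
o=env.get_obs();print(o["tool_pos"],o["tool_rot"])
M=R.from_euler('z',o["tool_rot"][2],degrees=True).as_matrix();S=R.from_euler('z',9.6,degrees=True).as_matrix()
T=o["tool_pos"]-[0,0,.0555]
C=np.array([[1,1,0],[1,-1,0],[-1,-1,0],[-1,1,0]])
og={"side":(303,175),"scene":(142,187)}
for n in og:
    off=np.array(og[n])
    q=lambda X:np.round((proj(n,X)-off)*3+([390,0] if n=="scene" else [0,0])).astype(int).tolist()
    print(n,"hub",q(T+(C*.02)@M.T),"\n spindle foot",q(np.array([.6,-.1325,.06])+(C*.007)@S.T),"shoulder",q(np.array([.6,-.1325,.084])+(C*.007)@S.T),"ballface",q([np.array([.6,-.1325,.077])+S@[.01,0,0]]))
    print("boss",q(np.array([.6,-.1325,.06])+np.array([[.034*np.cos(a),.034*np.sin(a),0] for a in np.arange(0,6.28,.1)]))[::1] if 0 else "", end="")
    B=np.array(q(np.array([.6,-.1325,.06])+np.array([[.034*np.cos(a),.034*np.sin(a),0] for a in np.arange(0,6.28,.05)])));print("boss bbox",B.min(0),B.max(0))
```

```text
[ 0.60109894 -0.1359638   0.17334439] [179.92083354  -0.24553825   9.39721314]
side hub [[200, 133], [257, 166], [215, 196], [158, 162]] 
 spindle foot [[184, 226], [203, 237], [189, 248], [170, 236]] shoulder [[190, 195], [209, 207], [195, 218], [176, 206]] ballface [[201, 208]]
boss boss bbox [129 200] [244 277]
scene hub [[636, 165], [564, 201], [521, 158], [591, 125]] 
 spindle foot [[614, 244], [591, 256], [577, 241], [599, 229]] shoulder [[610, 210], [586, 222], [572, 207], [595, 195]] ballface [[603, 229]]
boss boss bbox [529 198] [661 291]
```

The hub overhangs the spindle tip to within 2–4 mm, and the flare takes ±9 mm. I'll correct by (-1.6, +3.7) mm and lower it over the taper while watching the force.

apply_moves([
  [-0.005,-0.02,0,0,0,0,0],
  [-0.005,-0.02,0,0,0,0,0],
  [-0.005,-0.02,0.05,0,0,0,0],
  [-0.005,-0.02,0.1,0,0,0,0],
  [-0.005,-0.02,0.14,0,0,0,0],
  [-0.005,-0.02,0.14,0,0,0,0],
  [-0.005,-0.02,0.14,0,0,0,0],
])

```text
time_s: 7.7
tool_pos: [0.5976, -0.1321, 0.142]
tool_rot: [-180.0, 0.1, 9.4]
force: [-0.0, -0.7, -1.4]
grip_width: 0.0194
grasp_force: 40.0
```

apply_moves([
  [0.01,0,0,0,0,0,0],
  [0.01,0,0.015,0,0,0,0],
  [0.01,0,0.03,0,0,0,0],
  [0.01,0,0.045,0,0,0,0],
  [0.01,0,0.045,0,0,0,0],
  [0.01,0,0.045,0,0,0,0],
])

```text
time_s: 8.3
tool_pos: [0.5998, -0.1318, 0.1334]
tool_rot: [-180.0, 0.0, 9.4]
force: [0.3, 0.4, -1.7]
grip_width: 0.0198
grasp_force: 40.0
```

apply_moves([
  [0,0,0.01,0,0,0,0],
  [0,0,0.02,0,0,0,0],
  [0,0,0.03,0,0,0,0],
  [0,0,0.04,0,0,0,0],
  [0,0,0.04,0,0,0,0],
  [0,0,0.04,0,0,0,0],
])

```text
time_s: 8.9
tool_pos: [0.6008, -0.1316, 0.1257]
tool_rot: [180.0, -0.1, 9.4]
force: [3.4, -0.2, -2.1]
grip_width: 0.0198
grasp_force: 40.0
```

apply_moves([
  [0,0,0.01,0,0,0,0],
  [0,0,0.02,0,0,0,0],
  [0,0,0.03,0,0,0,0],
  [0,0,0.04,0,0,0,0],
  [0,0,0.045,0,0,0,0],
  [0,0,0.05,0,0,0,0],
  [0,0,0.05,0,0,0,0],
  [0,0,0.05,0,0,0,0],
])

```text
time_s: 9.7
tool_pos: [0.5993, -0.1317, 0.1155]
tool_rot: [-180.0, 0.1, 9.4]
force: [0.1, 0.2, 1.6]
grip_width: 0.0194
grasp_force: 40.0
```

apply_moves([
  [0,0,0.005,0,0,0,0],
  [0,0,0.01,0,0,0,0],
  [0,0,0.015,0,0,0,0],
  [0,0,0.015,0,0,0,0],
])

```text
time_s: 10.1
tool_pos: [0.5995, -0.1317, 0.1155]
tool_rot: [-180.0, 0.0, 9.4]
force: [-5.2, 2.9, 15.0]
grip_width: 0.0197
grasp_force: 40.0
```

The handle bottomed exactly at the expected height (TCP 0.1155), with the push rising to 15 N. I'll press briefly once more, ease off, open and retreat.

apply_moves([
  [0,0,0.01,0,0,0,0],
  [0,0,0.01,0,0,0,0],
  [0,0,-0.005,0,0,0,0],
  [0,0,-0.015,0,0,0,0],
  [0,0,-0.015,0,0,0,1],
  [0,0,-0.015,0,0,0,1],
  [0,0,-0.015,0,0,0,1],
  [0,0,-0.015,0,0,0,1],
  [0,0,-0.015,0,0,0,1],
  [0,0,-0.015,0,0,0,1],
  [0,0,-0.015,0,0,0,1],
  [0,0,-0.015,0,0,0,1],
  [0,0,-0.2,0,0,0,1],
  [0,0,-0.4,0,0,0,1],
  [0,0,-0.6,0,0,0,1],
  [-0.2,0,-0.75,0,0,0,1],
  [-0.3,0,-0.75,0,0,0,1],
  [-0.3,0,-0.75,0,0,0,1],
])

```text
time_s: 11.9
tool_pos: [0.5394, -0.1431, 0.2646]
tool_rot: [179.9, -0.1, 9.2]
force: [0.2, -1.1, -0.1]
grip_width: 0.0869
grasp_force: 0.0
```

Run:
```python
from h import *
o=env.get_obs();print(o["tool_pos"],o["grip_width"],o["force"])
S=R.from_euler('z',9.6,degrees=True).as_matrix()
b=[]
for n in("side","scene"):
    im=viewer.read_camera(n).copy()
    x,y=(proj(n,[[.6,-.1325,.103]])[0]-[65,50]).astype(int); k=cv2.resize(im[y:y+110,x:x+130],None,fx=3,fy=3,interpolation=cv2.INTER_CUBIC)
    X=np.array([.6,-.1325,.14])+np.array([[.05,.01,0],[.05,-.01,0],[-.05,-.01,0],[-.05,.01,0]])@S.T
    for u in proj(n,X): cv2.circle(k,tuple(int(v) for v in (u-[x,y])*3),3,(255,0,0),-1)
    b.append(k)
cv2.imwrite("pics/j.png",cv2.cvtColor(np.hstack(b),cv2.COLOR_RGB2BGR))
```

```text
[ 0.53938823 -0.14309104  0.26463428] 0.08692983538699112 [ 0.19108753 -1.06207232 -0.08701107]
```

View pics/j.png

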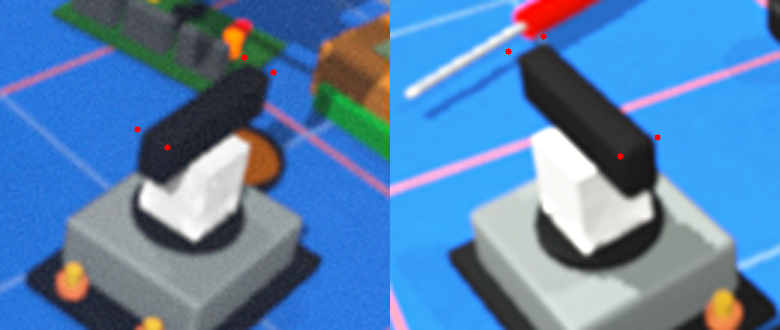

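The hub sits flat on the black boss with the bar along the spindle's flats and level. Its top matches the expected z = 0.14 to within the calibration, and the gripper is clear.

```bash
python3 -c "
from cell import env
print(env.sign_off())"
```

```text
the job is handed in; nothing more can be done
None
```

The long handle is pressed fully home on the isolator's spindle and released, and the job is handed in. The hub bottomed at the expected height with 15 N or more of push. The ball's click was inferred from that, not measured.

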